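# Centre a piston on the scale and tare it

## Task

The bare piston on the bench scale stands well off the middle of its small round pan, so the pan dips and the reading is false. Nudge it with light finger taps until it stands centred on the pan, to within 5 mm, and take the hand off it; then press the orange tare button down and let it come back up, so the second piston can be compared with this one. Never grip, lift or tip the piston or knock it off, do not press tare while it is off centre, and leave the second piston, the gudgeon pin and the other loose things where they are.

Things in the scene. Friction and masses are not known exactly. Their poses are not given: they have to be found in the camera images.
- piston: Bare aluminium piston, 54 mm in diameter, 44 mm tall, 0.11-0.22 kg, standing crown down, open skirt up, on the scale's pan. Origin: middle of its underside, z up its axis. Only a land 23 mm across in the middle of the domed crown touches the pan; the straight wall begins 5 mm up. Pushed low on the wall it slides, pushed high it rocks. Hollow: 3 mm skirt wall, inner floor at 16.5 mm.
- scale: Grey bench scale, 200 mm long (its x), 132 mm wide (its y), housing top at 30 mm; it stands fast and does not slide. Origin: middle of its underside on the table. The pan is at its +x end (away from the robot), a green display in the middle, the orange tare button at its -x end (nearest the robot).
- pan_center (a point): Middle of the top face of the scale's flat round black pan, 72 mm in diameter, 6 mm thick, no rim, bright rings 40 and 57 mm across; at x 34, y 0, z 44 mm in the scale's frame when level. The point's z is the pan's normal. The pan rocks on a sprung post: it dips 1 to 5 degrees towards an off-centre piston and is level under a centred one.
- tare_top (a point): The middle of the top of the orange round tare button, 22 mm in diameter, on the scale's centre line at x = -74 mm in the scale's frame. It stands 47 mm above the table when up, in a 38 mm wide black bezel whose top is at 38 mm.
- tare (a joint): Travel of the tare button in m: 0 up, 0.005 fully down; pressed straight down against a spring (4 N fully down), springs back up when released.
- second_piston: The second piston, same shape and size as the first, standing crown down on the table to the left (+y) of the scale; not to be moved. Origin: middle of its underside.
- gudgeon_pin: Steel gudgeon pin (tube), 14 mm in diameter, 44 mm tall, standing on end on the table to the right (-y) of the scale; not to be moved. Origin: middle of its underside.
- oil_flask: Glass flask with ball stopper, 60 mm wide, 106 mm tall, on the table well to the right; not to be moved. Origin: middle of its underside.
- grease_pot: Pot with blue lid, 68 mm wide, 61 mm tall, on the table well to the right; not to be moved. Origin: middle of its underside.
- screwdriver: Black screwdriver, 149 mm long, 21 mm thick, lying on the table to the left; not to be moved. Origin: middle of its underside.
- multimeter: Yellow multimeter, 128 x 70 x 38 mm, lying on the table well to the right; not to be moved. Origin: middle of its underside.
Mind the look-alikes: they are no part of the job. Leave any pink or purple look-alike of the piston alone.

How it is judged (in metres and radians):
On the way, in this order (a step that is already met when the one before it is completed fails the run):
1. the piston stands centred on the level pan (axis within 5 mm of the pan's middle), at rest and untouched (horizontal distance between piston and pan_center below 0.005 m and z of piston in the frame of pan_center below 0.003 m and angle between piston's own z axis and vertical below 0.06 rad and angle between pan_center's own z axis and vertical below 0.035 rad and linear speed of piston below 0.01 m/s and contact force between each of the arm, the fingers and piston below 0.05 N and value of joint tare below 0.0015 m), for 0.3 s.
2. the tare button is pressed down (at least 3.5 of 5 mm) (value of joint tare above 0.0035 m), for 0.05 s.
At the end, for the whole second after the job is handed in: The piston stands upright and still on the pan, its axis within 5 mm of the pan's middle, the pan within 2 degrees of level; the tare button has been pressed after the centring and is up again (horizontal distance between piston and pan_center below 0.005 m and z of piston in the frame of pan_center between -0.003 and 0.003 m and angle between piston's own z axis and vertical below 0.06 rad and angle between pan_center's own z axis and vertical below 0.035 rad and linear speed of piston below 0.01 m/s and value of joint tare below 0.0015 m); the robot touches nothing.
It fails at once if the piston is lifted off the pan (over 8 mm) or leaves it (z of piston in the frame of pan_center above 0.008 m or horizontal distance between piston and pan_center above 0.034 m or z of piston in the frame of pan_center below -0.008 m).
It fails at once if the piston is tipped by more than 17 degrees (angle between piston's own z axis and vertical above 0.3 rad).
It fails at once if the piston is gripped or shoved (over 12 N), or knocked along faster than 0.25 m/s (contact force between the fingers and piston above 12 N or linear speed of piston above 0.25 m/s).
It fails at once if tare is pressed while the piston is off centre (over 5 mm) (value of joint tare above 0.003 m and horizontal distance between piston and pan_center above 0.005 m).
It fails at once if another loose thing is moved by more than 15 mm (distance of any of second_piston, gudgeon_pin, oil_flask, grease_pot, screwdriver, multimeter from where it was at the start of the episode above 0.015 m).
It also fails if it takes over 58 s, if anything falls off the work surface, if the arm or the gripper's body presses on something with over 40 N, if the wrist force passes 120 N, or if a joint passes its speed limit or range.

## Robot

A 7-joint arm with a two-finger parallel gripper is mounted at the origin on the work surface; the furniture and walls round the work are solid. World frame = base frame: x ahead of the robot, y to its left, z up, the work surface at z = 0. Lengths are in m, angles in degrees, forces in N, time in s.
With the tool pointing down it reaches from about 0.425 to 0.875 m from the base axis. Payload 4.7 kg.
Tool frame: the origin (TCP) lies on the mounting face of the last link; the fingertips stand 182 mm ahead of it and the grasp point (between the pads) lies 164 mm ahead of it; z points along the fingers, y is the line along which they close (so a half turn about z gives the same grasp; the last joint's range is limited). The gripper opens to 87 mm and grips with 3 to 60 N. Pads are 19 mm wide; open, the fingers measure 117 mm over their backs; the gripper's body (75 mm by 190 mm) begins 51 mm behind the grasp point.
Start: joints at [71.282, 18.392, -4.016, 83.108, 1.295, 78.541, -3.26], TCP at [0.217, -0.613, 0.405] pointing down, gripper open.
Joint ranges: [-163.93, 163.93], [-17.29, 119.83], [-79.2, 71.16], [3.27, 140.29], [-89.18, 269.18], [5.43, 117.66], [-154.24, 154.24]. Speed limits (degrees/s): [147.25, 147.25, 180, 180, 180, 180, 180].

## Interface

Orientations are given as [roll, pitch, yaw] about the fixed x, y, z axes, in that order (R = Rz(yaw) Ry(pitch) Rx(roll)).
In Python, from cell import env gives the robot as it stands.
- The arm moves only by the tool servo_tool, never from a script. Its argument "plan" is a list of rows, each an object with "xyz": the shift along the tool's x, y, z in cm, a list of three; "twist": the turn, a rotation vector about the tool's x, y, z in degrees, a list of three; "jaw": the closure, from 0 (fully open) to 1 (shut). In form: [{"xyz": [x, y, z], "twist": [wx, wy, wz], "jaw": jaw}, ...]. A call has 1 to 10 rows; each row is the pose to reach, as a shift and turn from the pose commanded when the call began, along the tool's axes at that moment; what a row does not reach only later rows make up. A row lasts 1/12 s, in which the tool goes at most 41.7 mm and 7.16 degrees, less where a joint would pass 70% of its speed; a pose out of reach is approached as far as the arm can. A call with a gripper value outside its range is refused whole. The fingers move at their own pace and stop on an object; "newtons" is the grip in N (left out, the last holds). Time passes only in rows, so rows that repeat a pose let the fingers close. It gives the time, the measured TCP pose, the force, the opening and the grip force at its end, in the units of the state.
- env.get_obs(): the state, without advancing time (a new reading comes with each control period).
- env.read_camera(name): name is "scene" or "top" or "wrist"; returns a dict with "img" (480x640x3 uint8, red, green, blue), "camera_matrix" (3x3 intrinsics, pixels), "R" (3x3) and "t" (3): a world point X has camera coordinates R X + t. Camera axes: x right, y down, z forward; pixel columns grow to the right and rows downward; lengths in m; the calibration is good to about 2 mm. A picture is of the moment at which its call begins. There is no depth.
- env.sign_off(): hands the job in; it is judged then, once.
The state is a dict: "time_s": time; "qpos": joint angles; "joint_velocities": joint speeds; "effort": joint torques, N m; "tool_pos": TCP position; "tool_rot": TCP orientation; "force": force on the tool from outside, world axes, zero at the start; "wrist_torque": the same for the moment, N m; "grip_width": finger opening in m; "grasp_force": force on a finger pad.
Only numpy, scipy, OpenCV 4.12 (cv2) and the standard library are available. Lean on these libraries where they do the work, as an engineer would, in place of code of your own. Each camera call takes 0.05 s, during which the arm holds its last target. There are 200 camera calls.

## Working session

There is one attempt and no reset: what is moved stays moved. The work goes in short steps, Python scripts to look and compute and a tool call to move; the robot and the scene stay as the last step left them, time stands still between calls to the robot, and variables do not carry over. Pictures are saved under pics/ and viewed, at most 10 in all, crops included, and the job is handed in when it is done.

Besides the shell and the picture viewer there is one more tool, called by a JSON object that holds its "name" and its "arguments", one argument or row to a line. servo_tool: Moves the arm, as the interface text tells. Its arguments: {"type":"object","properties":{"plan":{"type":"array","items":{"type":"object","properties":{"xyz":{"type":"array","items":{"type":"number"}},"twist":{"type":"array","items":{"type":"number"}},"jaw":{"type":"number"}}}},"newtons":{"type":"number"}},"required":["plan"]}

```bash
mkdir -p pics; ls; python3 - <<'E'
from cell import env
import cv2,numpy as np
o=env.get_obs();print(o)
ims=[]
for n in("scene","top"):
    c=env.read_camera(n);cv2.imwrite(f"pics/{n}0.png",c["img"][:,:,::-1]);print(n,c["camera_matrix"],c["R"],c["t"])
E
```

```text
pics
{'time_s': 0.0, 'qpos': array([71.28103299, 18.43927997, -4.01448314, 83.17563627,  1.29485798,
       78.54071342, -3.26015618]), 'joint_velocities': array([-0.01398037, -0.00787741,  0.08126318,  0.04347091,  0.06885865,
       -0.03340878, -0.05712497]), 'effort': array([ 3.95849736e-05, -4.91287601e+01, -4.03924529e-01, -3.12528133e+01,
       -6.39450434e-02,  4.38096269e-02,  1.91352478e-04]), 'tool_pos': array([ 0.21715123, -0.6124326 ,  0.4036521 ]), 'tool_rot': array([-1.79889602e+02,  5.98735503e-03,  1.95275593e+01]), 'force': array([-0.00422322,  0.04732516,  0.52547085]), 'wrist_torque': array([ 0.04539219, -0.01361937, -0.01748724]), 'grasp_force': 0.0, 'grip_width': 0.0871094558650055}
scene [[540.90129773   0.         314.13270592]
 [  0.         540.90129773 237.48348499]
 [  0.           0.           1.        ]] [[-0.83732313 -0.54658909 -0.0114169 ]
 [-0.27521098  0.43945756 -0.85506489]
 [ 0.47238639 -0.71282355 -0.5183953 ]] [0.39845186 0.24295954 0.91366119]
top [[480.24780795   0.         315.67340953]
 [  0.         480.24780795 231.72742034]
 [  0.           0.           1.        ]] [[ 2.96922782e-02 -9.99559014e-01 -3.83585419e-04]
 [-9.92154334e-01 -2.94256906e-02 -1.21506817e-01]
 [ 1.21441947e-01  3.98839016e-03 -9.92590523e-01]] [-0.07393352  0.52294852  1.21607437]
```

View pics/top0.png

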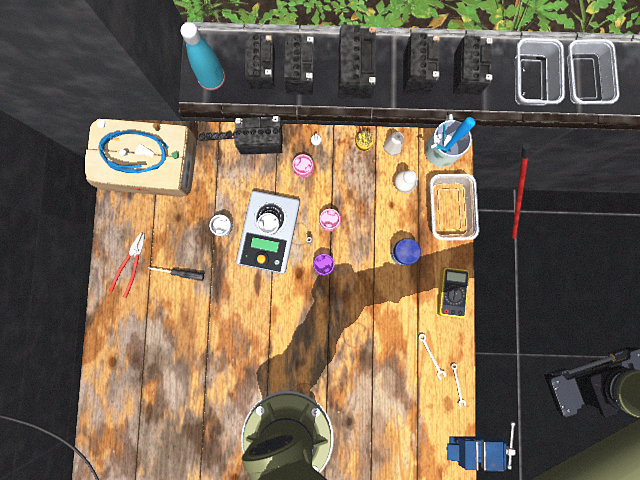

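View pics/scene0.png

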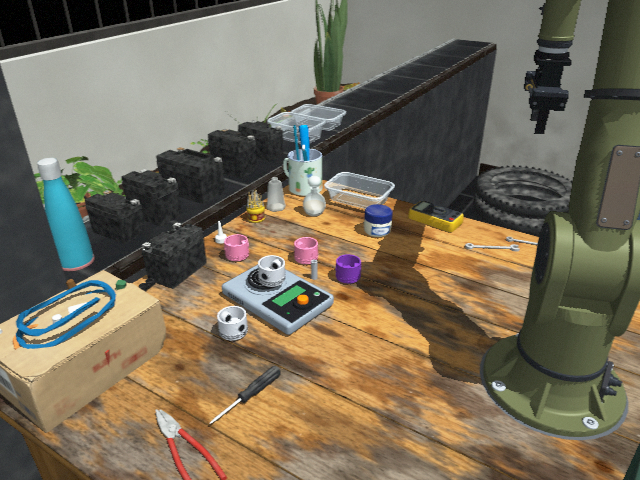

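The top view shows the scale with its piston at (268,219) and the orange button at (261,259). The second piston is at (220,225), and the gudgeon pin is just right of the scale at (309,240). I'll get a rough position next.

```bash
cat > h.py <<'E'
import cv2,numpy as np
def ray(c,u,v,z):
    """world point on plane z for pixel"""
    d=c["R"].T@np.linalg.inv(c["camera_matrix"])@[u,v,1.]
    o=-c["R"].T@c["t"]
    return o+d*(z-o[2])/d[2]
def proj(c,X):
    p=c["camera_matrix"]@(c["R"]@np.asarray(X,float)+c["t"]);return p[:2]/p[2]
def blob(c,lo,hi,box=None):
    h=cv2.cvtColor(c["img"],cv2.COLOR_RGB2HSV);m=cv2.inRange(h,lo,hi)
    if box: k=np.zeros_like(m);k[box[1]:box[3],box[0]:box[2]]=1;m*=k
    n,l,s,ce=cv2.connectedComponentsWithStats(m);i=1+np.argmax(s[1:,4]);return ce[i],s[i]
E
python3 - <<'E'
from cell import env
from h import *
t=env.read_camera("top");s=env.read_camera("scene")
for c,b in((t,(235,185,305,275)),(s,(220,250,335,335))):
    B,_=blob(c,(8,180,150),(22,255,255),b);G,_=blob(c,(50,120,80),(80,255,255),b)
    pb=ray(c,*B,.047);pg=ray(c,*G,.032);print(B,_,pb,G,pg,np.degrees(np.arctan2(*(pg-pb)[1::-1])))
print(ray(t,268,219-8,.088))
h=[ray(t,*p,.03) for p in((254,190),(299,193),(283,273),(238,267))];print(h)
w=env.read_camera("wrist");o=env.get_obs()
print("cam in world",-w["R"].T@w["t"],o["tool_pos"],"axis",w["R"][2],w["R"][0],w["camera_matrix"][0,0])
E
```

```text
[261.21052632 257.36842105] [251 238  28  13 175] [0.45309323 0.07843128 0.047     ] [264.03428571 243.73714286] [0.48960167 0.07439387 0.032     ] -6.310602527576687
[302.46590909 298.88636364] [272 285  34  21 296] [0.44580481 0.08604872 0.047     ] [288.30405405 295.28716216] [0.48729611 0.07559133 0.032     ] -14.146091571730974
[0.56657902 0.06178457 0.088     ]
[array([0.63087022, 0.10707197, 0.03      ]), array([ 0.62635041, -0.01152682,  0.03      ]), array([0.41560451, 0.02255418, 0.03      ]), array([0.42757883, 0.13916721, 0.03      ])]
cam in world [ 0.28501518 -0.58912858  0.38392954] [ 0.21722811 -0.61254215  0.404251  ] axis [-0.24983383 -0.08803584 -0.96427836] [ 3.34935237e-01 -9.42240849e-01 -7.54128709e-04] 401.3416938426061
```

{"name": "servo_tool", "arguments": {
  "plan": [
    {"xyz":[37.1,-20,0],"jaw":0},
    {"xyz":[37.1,-20,0],"jaw":0},
    {"xyz":[37.1,-20,0],"jaw":0},
    {"xyz":[37.1,-20,0],"jaw":0},
    {"xyz":[37.1,-20,0],"jaw":0},
    {"xyz":[37.1,-20,0],"jaw":0},
    {"xyz":[37.1,-20,0],"jaw":0},
    {"xyz":[37.1,-20,0],"jaw":0},
    {"xyz":[37.1,-20,0],"jaw":0},
    {"xyz":[37.1,-20,0],"jaw":0}
  ]
}}

```text
validation failed for argument at $.pl...
```

{"name": "servo_tool", "arguments": {
  "plan": [
    {"xyz":[10.2,-34.6,7],"jaw":0.6},
    {"xyz":[10.2,-34.6,7],"jaw":0.6},
    {"xyz":[10.2,-34.6,7],"jaw":0.6},
    {"xyz":[10.2,-34.6,7],"jaw":0.6},
    {"xyz":[10.2,-34.6,7],"jaw":0.6},
    {"xyz":[10.2,-34.6,7],"jaw":0.6},
    {"xyz":[10.2,-34.6,7],"jaw":0.6},
    {"xyz":[10.2,-34.6,7],"jaw":0.6},
    {"xyz":[10.2,-34.6,7],"jaw":0.6},
    {"xyz":[10.2,-34.6,7],"jaw":0.6}
  ]
}}

```text
validation failed for argument at $.pl...
```

```bash
python3 - <<'E'
from cell import env
from h import *
c=env.read_camera("wrist");o=env.get_obs();print(o["tool_pos"],o["tool_rot"],o["qpos"],o["grip_width"],o["time_s"])
cv2.imwrite("pics/w1.png",c["img"][:,:,::-1])
np.savez("w1.npz",**c)
print(proj(c,(.559,.059,.044)),proj(c,(.452,.076,.047)))
E
```

```text
[ 0.21723749 -0.61256467  0.40437858] [-1.79963938e+02  3.59492703e-03  1.95311979e+01] [71.28112429 18.4107097  -4.01815128 83.12979383  1.29563474 78.54077286
 -3.2590407 ] 0.0871832570905228 0.3
[-709.92902913 -838.98515873] [-700.2756824  -565.53690898]
```

View pics/w1.png

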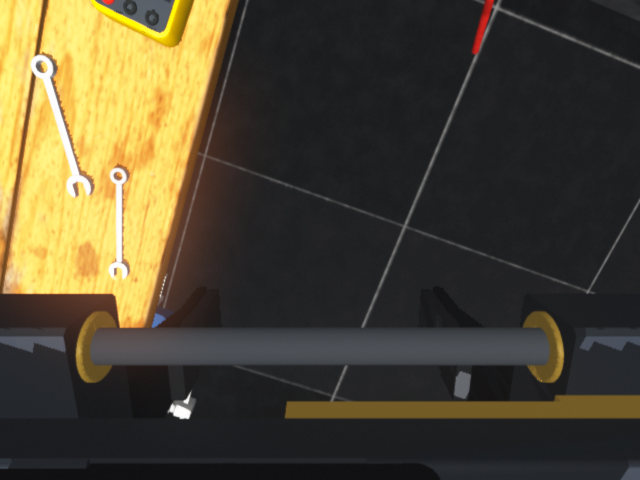

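The arm has not moved: both calls were refused, probably because `twist` was missing. In this view the open fingers fill rows 290 and below, so only the upper part of the picture is free.

{"name": "servo_tool", "arguments": {
  "plan": [
    {"xyz":[37.1,-20,0],"twist":[0,0,0],"jaw":0},
    {"xyz":[37.1,-20,0],"twist":[0,0,0],"jaw":0},
    {"xyz":[37.1,-20,0],"twist":[0,0,0],"jaw":0},
    {"xyz":[37.1,-20,0],"twist":[0,0,0],"jaw":0},
    {"xyz":[37.1,-20,0],"twist":[0,0,0],"jaw":0},
    {"xyz":[37.1,-20,0],"twist":[0,0,0],"jaw":0},
    {"xyz":[37.1,-20,0],"twist":[0,0,0],"jaw":0},
    {"xyz":[37.1,-20,0],"twist":[0,0,0],"jaw":0},
    {"xyz":[37.1,-20,0],"twist":[0,0,0],"jaw":0},
    {"xyz":[37.1,-20,0],"twist":[0,0,0],"jaw":0}
  ]
}}

```text
time_s: 1.13
tool_pos: [0.4977, -0.302, 0.4051]
tool_rot: [180.0, -0.0, 19.5]
force: [0.8, -0.7, -0.9]
grip_width: 0.087
grasp_force: 0.0
```

{"name": "servo_tool", "arguments": {
  "plan": [
    {"xyz":[10.2,-34.6,7],"twist":[0,0,0],"jaw":0.6},
    {"xyz":[10.2,-34.6,7],"twist":[0,0,0],"jaw":0.6},
    {"xyz":[10.2,-34.6,7],"twist":[0,0,0],"jaw":0.6},
    {"xyz":[10.2,-34.6,7],"twist":[0,0,0],"jaw":0.6},
    {"xyz":[10.2,-34.6,7],"twist":[0,0,0],"jaw":0.6},
    {"xyz":[10.2,-34.6,7],"twist":[0,0,0],"jaw":0.6},
    {"xyz":[10.2,-34.6,7],"twist":[0,0,0],"jaw":0.6},
    {"xyz":[10.2,-34.6,7],"twist":[0,0,0],"jaw":0.6},
    {"xyz":[10.2,-34.6,7],"twist":[0,0,0],"jaw":0.6},
    {"xyz":[10.2,-34.6,7],"twist":[0,0,0],"jaw":0.6}
  ]
}}

```text
time_s: 1.97
tool_pos: [0.4757, 0.0643, 0.3341]
tool_rot: [-179.8, 0.0, 20.2]
force: [-1.2, -0.1, -0.5]
grip_width: 0.0363
grasp_force: 0.0
```

```bash
python3 - <<'E'
from cell import env
from h import *
c=env.read_camera("wrist");o=env.get_obs();print(o["tool_pos"],o["tool_rot"],o["qpos"],o["grip_width"],o["time_s"])
cv2.imwrite("pics/w2.png",c["img"][:,:,::-1])
np.savez("w2.npz",**c)
print(proj(c,(.559,.059,.044)),proj(c,(.452,.076,.047)))
E
```

```text
[0.4764233  0.06062342 0.33446347] [-1.79952061e+02  1.75798229e-02  1.99808254e+01] [ 26.1447223    2.22754642 -36.95337917 110.65246961   1.40006895
  67.59816588 -81.34126551] 0.03587512041072521 2.0167
[371.81636889 131.32063286] [292.14710289 271.81111041]
```

View pics/w2.png

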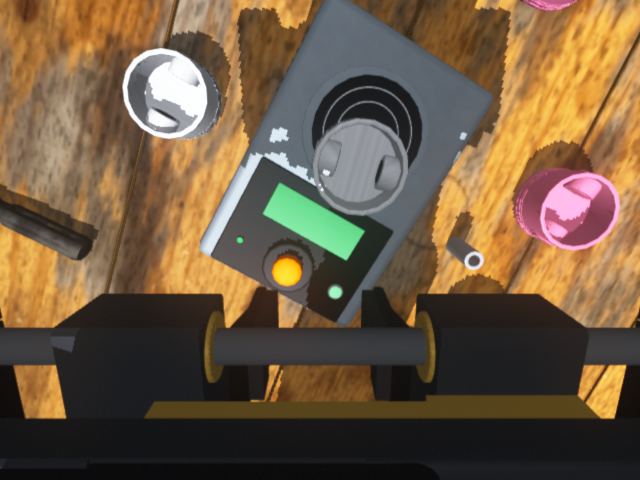

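The wrist view shows the piston rim centred near (361,166). The pan and its two bright rings are centred near (363,128), the button is at (287,271) and the display runs from (265,185) to (365,260). The piston stands off towards the robot. Next I'll fit circles.

```bash
cat >> h.py <<'E'
def plane_pts(c,uv,z):
    K=np.linalg.inv(c["camera_matrix"]);d=(c["R"].T@K@np.c_[uv,np.ones(len(uv))].T).T
    o=-c["R"].T@c["t"];return (o+d*((z-o[2])/d[:,2])[:,None])[:,:2]
from scipy.optimize import least_squares
def circ(P,g,r,tol=.004):
    """robust circle fit of fixed radius r to points near guess g"""
    for t in(tol,tol/2,tol/3):
        e=np.hypot(*(P-g).T)-r;Q=P[abs(e)<t]
        if len(Q)<8:return g,len(Q),None
        g=least_squares(lambda x:np.hypot(*(Q-x).T)-r,g,loss="soft_l1",f_scale=.0007).x
    return g,len(Q),np.std(np.hypot(*(Q-g).T)-r)
def measure(c,gp,gr):
    """pan centre (z .044) and piston rim centre (z .088) from guesses"""
    g=cv2.cvtColor(c["img"],cv2.COLOR_RGB2GRAY)
    th=cv2.morphologyEx(g,cv2.MORPH_TOPHAT,np.ones((7,7)))
    v,u=np.nonzero(th>40);R=plane_pts(c,np.c_[u,v],.044)
    rim=plane_pts(c,np.c_[u,v],.088)
    ok=np.hypot(*(rim-gr).T)>.029;R=R[ok]
    pan=[circ(R,np.array(gp),r) for r in(.020,.0285)]
    E=cv2.Canny(g,60,150);v,u=np.nonzero(E);P=plane_pts(c,np.c_[u,v],.088)
    return pan,circ(P,np.array(gr),.027),circ(plane_pts(c,np.c_[u,v],.044),np.array(gp),.036)
def report(c,gp,gr):
    pan,rim,out=measure(c,gp,gr)
    for n,x in(("ring40",pan[0]),("ring57",pan[1]),("outer",out),("rim",rim)):print(n,x[0].round(4),x[1],x[2])
E
python3 - <<'E'
from h import *
c=dict(np.load("w2.npz"))
gp=ray(c,363,128,.044)[:2];gr=ray(c,361,166,.088)[:2];print(gp,gr)
report(c,gp,gr)
B,s=blob(c,(8,150,150),(25,255,255),(260,240,320,295));pb=ray(c,*B,.047);print(B,s,pb)
G,s=blob(c,(50,60,100),(80,255,255),(255,170,375,265));pg=ray(c,*G,.032);print(G,s,pg)
E
```

```text
[0.55894135 0.06510177] [0.53733301 0.06245756]
ring40 [0.5563 0.0616] 150 0.0003778190962582014
ring57 [0.5564 0.0615] 318 0.00038427904437546935
outer [0.5559 0.0616] 327 0.00043853190713625623
rim [0.5364 0.0628] 395 0.0005878882472315415
[286.69204152 270.09861592] [272 257  30  29 578] [0.45187032 0.07999801 0.047     ]
[312.51067369 221.26559468] [ 262  182  103   79 3607] [0.48788181 0.07414777 0.032     ]
```

The fit is consistent: the pan centre is (.556,.0616), and its distance to the button is 106 mm against an expected 108 mm. The piston stands about 19 mm off, along -x. I'll push along +x with a narrow finger fork, tilted so the tips touch low on the wall.

{"name": "servo_tool", "arguments": {
  "plan": [
    {"xyz":[-0.5,-0.4,1],"twist":[0,0,6],"jaw":0.77},
    {"xyz":[-1,-0.8,2],"twist":[0,0,12],"jaw":0.77},
    {"xyz":[-1.7,-1.4,3],"twist":[0,0,18],"jaw":0.77},
    {"xyz":[-1.7,-1.4,3.5],"twist":[0,0,23.5],"jaw":0.77},
    {"xyz":[-1.7,-1.4,3.5],"twist":[0,0,23.5],"jaw":0.77},
    {"xyz":[-1.7,-1.4,3.5],"twist":[0,0,23.5],"jaw":0.77}
  ]
}}

```text
time_s: 2.52
tool_pos: [0.4568, 0.0629, 0.2999]
tool_rot: [180.0, -0.0, -3.9]
force: [0.3, 0.4, 0.1]
grip_width: 0.0203
grasp_force: 0.0
```

{"name": "servo_tool", "arguments": {
  "plan": [
    {"xyz":[0,0,0],"twist":[0,5,0],"jaw":0.77},
    {"xyz":[0,0,0],"twist":[0,10,0],"jaw":0.77},
    {"xyz":[0,0,0],"twist":[0,10,0],"jaw":0.77},
    {"xyz":[0,0,0],"twist":[0,10,0],"jaw":0.77},
    {"xyz":[0,0,0],"twist":[0,10,0],"jaw":0.77}
  ]
}}

```text
time_s: 2.93
tool_pos: [0.4569, 0.0636, 0.3003]
tool_rot: [180.0, -9.9, -4.0]
force: [-0.7, -0.7, -0.5]
grip_width: 0.02
grasp_force: 0.0
```

```bash
cat >> h.py <<'E'
from scipy.spatial.transform import Rotation as Ro
def tip(o):
    R=Ro.from_euler("xyz",o["tool_rot"],degrees=True).as_matrix();return o["tool_pos"]+.182*R[:,2],R
def look(env,name,gp,gr,save=True):
    c=env.read_camera("wrist");o=env.get_obs();t,R=tip(o)
    print("t",o["time_s"],"tip",t.round(4),"rot",o["tool_rot"].round(2),"F",o["force"].round(2),"w",round(o["grip_width"],4))
    report(c,gp,gr)
    if save:cv2.imwrite(f"pics/{name}.png",c["img"][:,:,::-1])
    return c,o,t,R
E
python3 - <<'E'
from cell import env
from h import *
c,o,t,R=look(env,"w3",(.5562,.0616),(.5364,.0628))
goal=np.array([.4873,.0659,.052]);print("to goal in tool axes cm",(R.T@(goal-t)*100).round(2))
E
```

```text
t 2.9833 tip [0.4883 0.0616 0.1209] rot [180.    -9.94  -3.96] F [ 0.04  0.54 -0.55] w 0.02
ring40 [0.5563 0.0617] 118 0.0003545735131217431
ring57 [0.5564 0.0616] 289 0.00035762883527387825
outer [0.5558 0.0616] 338 0.0004480028258396863
rim [0.5365 0.0625] 413 0.0006393647956135071
to goal in tool axes cm [-1.32 -0.43  6.76]
```

View pics/w3.png

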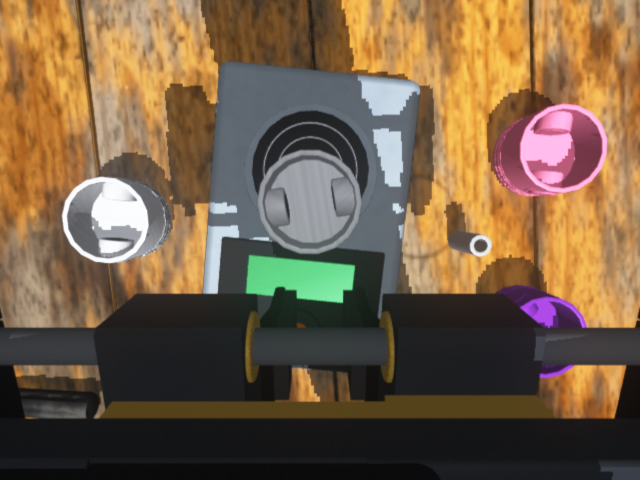

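The view shows the piston rim at (310,200), still in front of the fork. The fingertips are at rows 290+, clear of it over the display. I'll descend behind the piston.

{"name": "servo_tool", "arguments": {
  "plan": [
    {"xyz":[-1.3,-0.4,1.5],"twist":[0,0,0],"jaw":0.77},
    {"xyz":[-1.3,-0.4,3],"twist":[0,0,0],"jaw":0.77},
    {"xyz":[-1.3,-0.4,4.5],"twist":[0,0,0],"jaw":0.77},
    {"xyz":[-1.3,-0.4,6],"twist":[0,0,0],"jaw":0.77},
    {"xyz":[-1.3,-0.4,6.8],"twist":[0,0,0],"jaw":0.77},
    {"xyz":[-1.3,-0.4,6.8],"twist":[0,0,0],"jaw":0.77},
    {"xyz":[-1.3,-0.4,6.8],"twist":[0,0,0],"jaw":0.77}
  ]
}}

```text
time_s: 3.57
tool_pos: [0.4561, 0.0681, 0.2304]
tool_rot: [-180.0, -9.9, -4.0]
force: [-0.1, 0.3, 0.7]
grip_width: 0.0202
grasp_force: 0.0
```

```bash
python3 - <<'E'
from cell import env
from h import *
c,o,t,R=look(env,"w4",(.5562,.0616),(.5364,.0628))
print("1cm fwd in tool",(R.T@[1,-.07,0]).round(3))
E
```

```text
t 3.6167 tip [0.4878 0.066  0.0517] rot [-179.98  -10.     -3.97] F [ 0.32  0.31 -0.64] w 0.02
ring40 [0.5562 0.0616] 7 None
ring57 [0.5565 0.0616] 460 0.0003437978369602799
outer [0.5557 0.0616] 467 0.0004931642727164801
rim [0.5366 0.0625] 741 0.0007467120631961274
1cm fwd in tool [0.987 0.001 0.174]
```

View pics/w4.png

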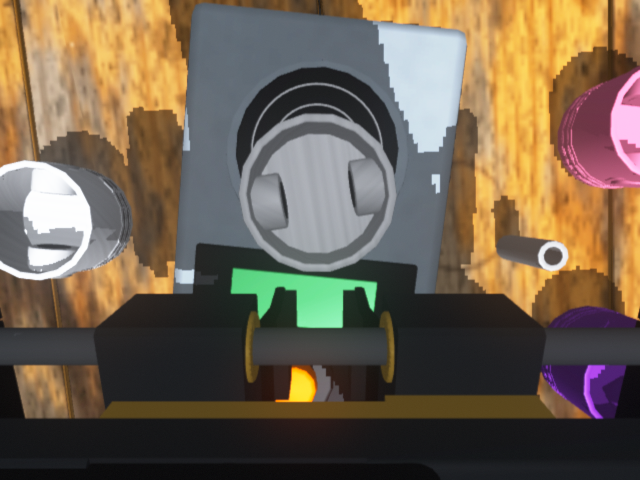

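The fork is symmetric behind the piston: fingers centred at column 320, rim at (318,192). I'll push slowly.

{"name": "servo_tool", "arguments": {
  "plan": [
    {"xyz":[0.5,0,0.09],"twist":[0,0,0],"jaw":0.77},
    {"xyz":[0.9,0,0.16],"twist":[0,0,0],"jaw":0.77},
    {"xyz":[1.05,0,0.18],"twist":[0,0,0],"jaw":0.77},
    {"xyz":[1.2,0,0.21],"twist":[0,0,0],"jaw":0.77},
    {"xyz":[1.35,0,0.24],"twist":[0,0,0],"jaw":0.77},
    {"xyz":[1.5,0,0.26],"twist":[0,0,0],"jaw":0.77},
    {"xyz":[1.65,0,0.29],"twist":[0,0,0],"jaw":0.77},
    {"xyz":[1.8,0,0.32],"twist":[0,0,0],"jaw":0.77},
    {"xyz":[1.95,0,0.34],"twist":[0,0,0],"jaw":0.77},
    {"xyz":[1.95,0,0.34],"twist":[0,0,0],"jaw":0.77}
  ]
}}

```text
time_s: 4.45
tool_pos: [0.4757, 0.0667, 0.2304]
tool_rot: [180.0, -10.0, -4.0]
force: [-1.2, 0.1, 1.1]
grip_width: 0.0201
grasp_force: 0.7
```

```bash
python3 - <<'E'
from cell import env
from h import *
look(env,"w5",(.5562,.0616),(.540,.0625))
E
```

```text
t 4.5 tip [0.5071 0.0645 0.0512] rot [179.99  -9.98  -3.97] F [-0.83 -0.12  0.63] w 0.02
ring40 [0.5563 0.0615] 119 0.0003392417936666672
ring57 [0.5564 0.0616] 463 0.0003369956884086662
outer [0.5558 0.0615] 439 0.0004769014481491056
rim [0.5404 0.0619] 547 0.0006691435662511734
```

{"name": "servo_tool", "arguments": {
  "plan": [
    {"xyz":[0.1,0,0.02],"twist":[0,0,0],"jaw":0.77},
    {"xyz":[0.2,0,0.035],"twist":[0,0,0],"jaw":0.77},
    {"xyz":[0.3,0,0.05],"twist":[0,0,0],"jaw":0.77},
    {"xyz":[0.4,0,0.07],"twist":[0,0,0],"jaw":0.77},
    {"xyz":[0.5,0,0.09],"twist":[0,0,0],"jaw":0.77},
    {"xyz":[0.6,0,0.105],"twist":[0,0,0],"jaw":0.77},
    {"xyz":[0.7,0,0.12],"twist":[0,0,0],"jaw":0.77},
    {"xyz":[0.8,0,0.14],"twist":[0,0,0],"jaw":0.77},
    {"xyz":[0.9,0,0.16],"twist":[0,0,0],"jaw":0.77},
    {"xyz":[0.9,0,0.16],"twist":[0,0,0],"jaw":0.77}
  ]
}}

```text
time_s: 5.33
tool_pos: [0.485, 0.066, 0.2306]
tool_rot: [-180.0, -10.0, -4.0]
force: [-2.0, -0.8, 1.4]
grip_width: 0.02
grasp_force: 1.0
```

```bash
python3 - <<'E'
from cell import env
from h import *
look(env,"w6",(.5562,.0616),(.549,.062))
E
```

```text
t 5.3833 tip [0.5165 0.0639 0.0513] rot [-180.    -10.02   -3.98] F [-1.51 -0.14  1.83] w 0.0201
ring40 [0.5562 0.0616] 0 None
ring57 [0.5565 0.0615] 165 0.00033039895782846696
outer [0.5559 0.0615] 418 0.0004446417996091409
rim [0.55   0.0611] 622 0.000674613349748377
```

{"name": "servo_tool", "arguments": {
  "plan": [
    {"xyz":[0.1,0,0.02],"twist":[0,0,0],"jaw":0.77},
    {"xyz":[0.2,0,0.035],"twist":[0,0,0],"jaw":0.77},
    {"xyz":[0.3,0,0.05],"twist":[0,0,0],"jaw":0.77},
    {"xyz":[0.4,0,0.07],"twist":[0,0,0],"jaw":0.77},
    {"xyz":[0.5,0,0.09],"twist":[0,0,0],"jaw":0.77},
    {"xyz":[0.55,0,0.1],"twist":[0,0,0],"jaw":0.77},
    {"xyz":[0.55,0,0.1],"twist":[0,0,0],"jaw":0.77}
  ]
}}

```text
time_s: 5.97
tool_pos: [0.4905, 0.0657, 0.2305]
tool_rot: [-180.0, -10.0, -4.0]
force: [-1.6, -0.0, 1.2]
grip_width: 0.0198
grasp_force: 0.9
```

```bash
python3 - <<'E'
from cell import env
from h import *
look(env,"w7",(.5562,.0616),(.555,.0612))
E
```

```text
t 6.0167 tip [0.5221 0.0635 0.0513] rot [-180.    -10.02   -3.97] F [-1.79 -0.07  1.37] w 0.0201
ring40 [0.5562 0.0616] 0 None
ring57 [0.5562 0.0616] 0 None
outer [0.5562 0.0615] 555 0.0004935006699564751
rim [0.5551 0.0602] 684 0.0005519987660070297
```

The piston is within about 2 mm, so I'll back the fork off and check.

{"name": "servo_tool", "arguments": {
  "plan": [
    {"xyz":[-0.2,0,-0.035],"twist":[0,0,0],"jaw":0.77},
    {"xyz":[-0.5,0,-0.09],"twist":[0,0,0],"jaw":0.77},
    {"xyz":[-1.2,0,-0.21],"twist":[0,0,0],"jaw":0.77},
    {"xyz":[-2.5,0,-0.44],"twist":[0,0,0],"jaw":0.77},
    {"xyz":[-3.5,0,-1.5],"twist":[0,0,0],"jaw":0.77},
    {"xyz":[-3.5,0,-4],"twist":[0,0,0],"jaw":0.77},
    {"xyz":[-3.5,0,-6],"twist":[0,0,0],"jaw":0.77},
    {"xyz":[-3.5,0,-6],"twist":[0,0,0],"jaw":0.77},
    {"xyz":[-3.5,0,-6],"twist":[0,0,0],"jaw":0.77}
  ]
}}

```text
time_s: 6.77
tool_pos: [0.4456, 0.0688, 0.2845]
tool_rot: [179.9, -10.2, -4.0]
force: [-0.2, -0.4, 0.1]
grip_width: 0.0198
grasp_force: 0.0
```

```bash
python3 - <<'E'
from cell import env
from h import *
c,o,t,R=look(env,"w8",(.5562,.0616),(.555,.0602))
u=np.array([.9848,-.1736]);print("button exp",np.array([.5562,.0616])-.108*u)
E
```

```text
t 6.8167 tip [0.4769 0.0663 0.1042] rot [179.95 -10.05  -3.98] F [ 0.21 -0.49 -0.85] w 0.02
ring40 [0.5562 0.0616] 0 None
ring57 [0.5562 0.0616] 0 None
outer [0.5568 0.0614] 451 0.0005009536258958028
rim [0.5545 0.0605] 538 0.0007130515673556545
button exp [0.4498416 0.0803488]
```

View pics/w8.png

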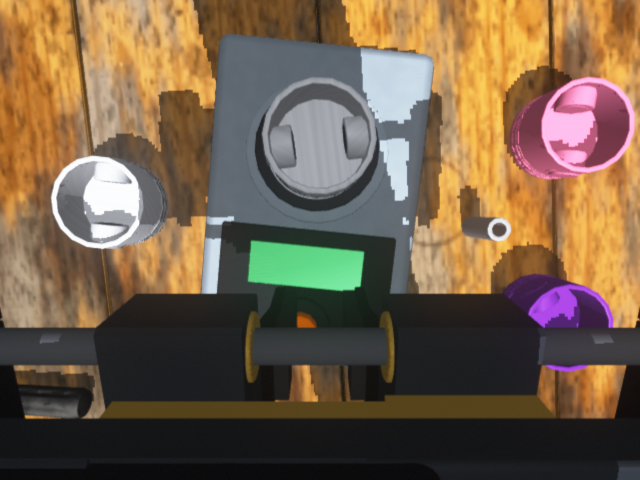

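The piston has been released and stands at (320,139) on the pan, 2.3 mm off and still slightly towards the robot. It is in tolerance, but the button-derived pan centre suggests the true offset could be nearer 4 mm. One more 2 mm nudge gives better margin.

{"name": "servo_tool", "arguments": {
  "plan": [
    {"xyz":[0,-0.08,2.5],"twist":[0,0,0],"jaw":0.77},
    {"xyz":[0,-0.08,4.5],"twist":[0,0,0],"jaw":0.77},
    {"xyz":[1,-0.08,5.56],"twist":[0,0,0],"jaw":0.77},
    {"xyz":[2.3,-0.08,5.79],"twist":[0,0,0],"jaw":0.77},
    {"xyz":[3,-0.08,5.91],"twist":[0,0,0],"jaw":0.77},
    {"xyz":[3.3,-0.08,5.96],"twist":[0,0,0],"jaw":0.77},
    {"xyz":[3.45,-0.08,5.99],"twist":[0,0,0],"jaw":0.77},
    {"xyz":[3.55,-0.08,6.01],"twist":[0,0,0],"jaw":0.77},
    {"xyz":[3.65,-0.08,6.03],"twist":[0,0,0],"jaw":0.77},
    {"xyz":[3.75,-0.08,6.04],"twist":[0,0,0],"jaw":0.77}
  ]
}}

```text
time_s: 7.65
tool_pos: [0.4924, 0.0663, 0.2305]
tool_rot: [180.0, -10.0, -4.0]
force: [-1.1, 0.7, -0.3]
grip_width: 0.0204
grasp_force: 0.5
```

```bash
python3 - <<'E'
from cell import env
from h import *
look(env,"w9",(.5562,.0616),(.557,.061))
E
```

```text
t 7.7 tip [0.5242 0.064  0.0514] rot [179.96 -10.    -3.96] F [-1.55  1.08  0.07] w 0.0204
ring40 [0.5562 0.0616] 0 None
ring57 [0.5562 0.0616] 0 None
outer [0.5561 0.0613] 614 0.0005005795877565994
rim [0.5584 0.0608] 856 0.0006924038859283364
```

{"name": "servo_tool", "arguments": {
  "plan": [
    {"xyz":[-0.2,0,-0.035],"twist":[0,0,0],"jaw":0.77},
    {"xyz":[-0.5,0,-0.09],"twist":[0,0,0],"jaw":0.77},
    {"xyz":[-1.2,0,-0.21],"twist":[0,0,0],"jaw":0.77},
    {"xyz":[-2.5,0,-0.44],"twist":[0,0,0],"jaw":0.77},
    {"xyz":[-3.5,0,-1.5],"twist":[0,0,0],"jaw":0.77},
    {"xyz":[-3.5,0,-4],"twist":[0,0,0],"jaw":1},
    {"xyz":[-3.5,0,-6],"twist":[0,0,0],"jaw":1},
    {"xyz":[-3.5,0,-6],"twist":[0,-5,0],"jaw":1},
    {"xyz":[-3.5,0,-6],"twist":[0,-10,0],"jaw":1},
    {"xyz":[-3.5,0,-6],"twist":[0,-10,0],"jaw":1}
  ]
}}

```text
time_s: 8.53
tool_pos: [0.4484, 0.0693, 0.2841]
tool_rot: [-180.0, 0.1, -4.0]
force: [0.4, -0.1, -0.3]
grip_width: 0.0014
grasp_force: 0.0
```

```bash
python3 - <<'E'
from cell import env
from h import *
c,o,t,R=look(env,"w10",(.5562,.0616),(.557,.061))
print((R.T@(np.array([.4510,.0802,.052])-t)*100).round(2))
E
```

```text
t 8.5833 tip [0.4486 0.0695 0.1016] rot [-1.7997e+02 -8.0000e-02 -3.9800e+00] F [ 0.07 -0.24 -0.33] w 0.0009
ring40 [0.5562 0.0616] 0 None
ring57 [0.5567 0.0616] 189 0.00035283190518590785
outer [0.557  0.0615] 410 0.00046473856893460247
rim [0.5551 0.0609] 463 0.0006750418653988959
[ 0.16 -1.08  4.96]
```

The piston rests about 1.8 mm off centre, free and upright. Next is the tare button: above it first, then press.

{"name": "servo_tool", "arguments": {
  "plan": [
    {"xyz":[0.16,-1.08,0],"twist":[0,0,0],"jaw":1},
    {"xyz":[0.16,-1.08,1.5],"twist":[0,0,0],"jaw":1},
    {"xyz":[0.16,-1.08,3],"twist":[0,0,0],"jaw":1},
    {"xyz":[0.16,-1.08,4.2],"twist":[0,0,0],"jaw":1},
    {"xyz":[0.16,-1.08,4.9],"twist":[0,0,0],"jaw":1},
    {"xyz":[0.16,-1.08,4.9],"twist":[0,0,0],"jaw":1},
    {"xyz":[0.16,-1.08,4.9],"twist":[0,0,0],"jaw":1}
  ]
}}

```text
time_s: 9.17
tool_pos: [0.4501, 0.0802, 0.2344]
tool_rot: [-180.0, -0.0, -3.9]
force: [-0.2, 0.4, -0.1]
grip_width: 0.0006
grasp_force: 0.0
```

{"name": "servo_tool", "arguments": {
  "plan": [
    {"xyz":[0,0,0.3],"twist":[0,0,0],"jaw":1},
    {"xyz":[0,0,0.6],"twist":[0,0,0],"jaw":1},
    {"xyz":[0,0,0.8],"twist":[0,0,0],"jaw":1},
    {"xyz":[0,0,0.95],"twist":[0,0,0],"jaw":1},
    {"xyz":[0,0,1.0],"twist":[0,0,0],"jaw":1},
    {"xyz":[0,0,1.0],"twist":[0,0,0],"jaw":1},
    {"xyz":[0,0,1.0],"twist":[0,0,0],"jaw":1}
  ]
}}

```text
time_s: 9.75
tool_pos: [0.4511, 0.0801, 0.2251]
tool_rot: [-180.0, -0.1, -4.0]
force: [2.6, 0.2, 3.0]
grip_width: 0.0005
grasp_force: 1.8
```

```bash
python3 - <<'E'
from cell import env
from h import *
look(env,"w11",(.5567,.0616),(.555,.061))
s=env.read_camera("scene")["img"];cv2.imwrite("pics/s11.png",cv2.resize(s[230:350,210:370],None,fx=4,fy=4)[:,:,::-1])
E
```

```text
t 9.8 tip [0.4514 0.0801 0.0431] rot [-1.7999e+02 -1.0000e-01 -3.9800e+00] F [1.45 0.55 3.76] w 0.0007
ring40 [0.5567 0.0616] 0 None
ring57 [0.5566 0.0618] 117 0.0002350464671651524
outer [0.5571 0.0614] 465 0.00044305683560115413
rim [0.5555 0.0621] 640 0.0007010273079676121
```

View pics/s11.png

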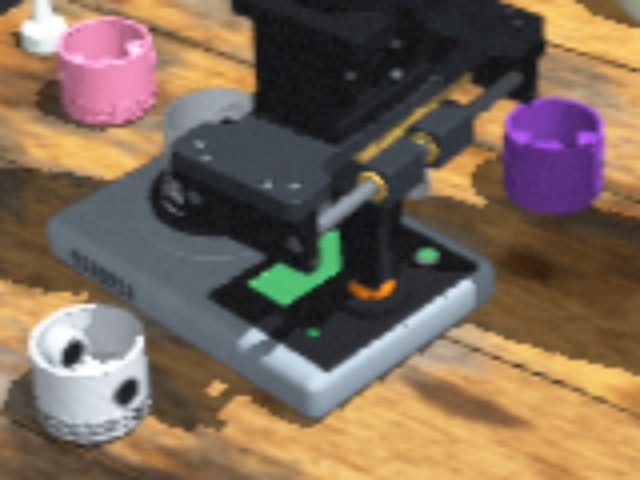

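The closed fingers are on the orange button (crop 370,290) at about 3.5 N. I'll press 1.5 mm more to make sure, then release upward.

{"name": "servo_tool", "arguments": {
  "plan": [
    {"xyz":[0,0,0.1],"twist":[0,0,0],"jaw":1},
    {"xyz":[0,0,0.15],"twist":[0,0,0],"jaw":1},
    {"xyz":[0,0,0.15],"twist":[0,0,0],"jaw":1},
    {"xyz":[0,0,0.15],"twist":[0,0,0],"jaw":1}
  ]
}}

```text
time_s: 10.18
tool_pos: [0.4511, 0.0802, 0.2244]
tool_rot: [180.0, -0.1, -4.0]
force: [-1.2, -0.3, 13.9]
grip_width: 0.0007
grasp_force: 6.7
```

{"name": "servo_tool", "arguments": {
  "plan": [
    {"xyz":[0,0,-0.3],"twist":[0,0,0],"jaw":1},
    {"xyz":[0,0,-0.8],"twist":[0,0,0],"jaw":1},
    {"xyz":[0,0,-2],"twist":[0,0,0],"jaw":1},
    {"xyz":[0,0,-4],"twist":[0,0,0],"jaw":1},
    {"xyz":[0,0,-7],"twist":[0,0,0],"jaw":1},
    {"xyz":[0,0,-10],"twist":[0,0,0],"jaw":1},
    {"xyz":[0,0,-10],"twist":[0,0,0],"jaw":1},
    {"xyz":[0,0,-10],"twist":[0,0,0],"jaw":1}
  ]
}}

```text
time_s: 10.85
tool_pos: [0.4504, 0.0801, 0.3239]
tool_rot: [180.0, -0.1, -4.0]
force: [-0.2, -0.1, -0.3]
grip_width: 0.0007
grasp_force: 0.0
```

```bash
python3 - <<'E'
from cell import env
from h import *
c,o,t,R=look(env,"w12",(.5567,.0616),(.555,.061))
s=env.read_camera("scene")["img"];a=cv2.resize(s[230:350,210:370],(533,400));b=cv2.resize(c["img"][:320],(640,320))[:, :]
im=np.zeros((600,640,3),np.uint8);im[:320]=b;im[320:,:373]=cv2.resize(a,(373,280));cv2.imwrite("pics/f12.png",im[:,:,::-1])
E
```

```text
t 10.9 tip [0.4496 0.0798 0.1406] rot [ 1.7996e+02  8.0000e-02 -3.9800e+00] F [-1.39 -0.15 -0.  ] w 0.0005
ring40 [0.5567 0.0616] 0 None
ring57 [0.5567 0.0616] 4 None
outer [0.5569 0.0613] 445 0.00046939718126082274
rim [0.5554 0.0613] 510 0.0007835305309263475
```

View pics/f12.png

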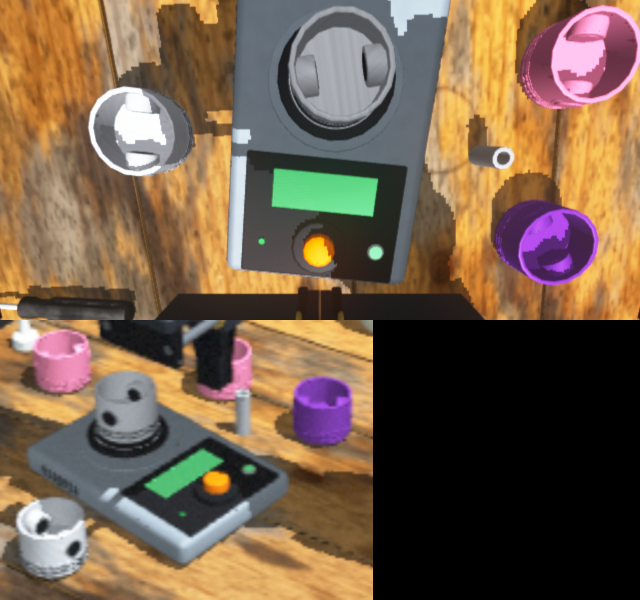

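The button bottomed out at 14 N and is back up at (318,250). The piston stands 1.5 mm off centre and upright at (341,67), the hand is clear, and the neighbouring parts are undisturbed. I'm handing in.

```bash
python3 -c "
from cell import env
print(env.sign_off())"
```

```text
the job is handed in; nothing more can be done
None
```

The job is handed in, with no verdict returned: the piston stands upright about 1.5 mm off the pan's middle by the wrist camera, the tare button was pressed to its stop and is back up, and the hand is clear of everything.

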